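Close, pin and hold the clay drying press

ROBOT

A 6-joint arm with a two-finger parallel gripper is mounted at the origin on the work surface. World frame = base frame: x ahead of the robot, y to its left, z up, the work surface at z = 0. Lengths are in mm, angles in rad, forces in N, time in s.
With the tool pointing down it reaches from about 375 to 900 mm from the base axis. Payload 3.1 kg.
Tool frame: the origin (TCP) lies between the finger pads, 19 mm behind the fingertips; this is the grasp point; z points along the fingers, y is the line along which they close (so a half turn about z gives the same grasp; the last joint's range is limited). The gripper opens to 85 mm and grips with 20 to 120 N. Pads are 22 mm wide; open, the fingers measure 114 mm over their backs; the gripper's body (76 mm by 85 mm) begins 54 mm behind the grasp point. The pads swing forward as they close: fully open they stand 13 mm farther back than shut.
Start: joints at [-0.178, 0.527, 1.433, -0, 1.181, -0.178], TCP at [624.978, 0.034, 250.01] pointing down, gripper open.
Joint ranges: [-3.08, 3.08], [-0.75, 2.2], [0.22, 2.44], [-1.43, 4.57], [0, 2.65], [-2.85, 2.85]. Speed limits (rad/s): [2.79, 2.79, 3.14, 3.14, 3.14, 3.14].

INTERFACE

Orientations are given as a 3x3 rotation matrix whose columns are the frame's x, y, z axes.
In Python, from rig import robot, viewer gives the robot as it stands. Calls block until the motion is done:
- robot.goto(position, orientation): joint-space move of the TCP to a pose.
- robot.move_straight(position, attitude=None, feed=150): straight line of the TCP; attitude=None keeps the orientation; feed is the mean speed in mm/s.
- robot.movej(angles): joint-space move.
- robot.set_gripper(opening, newtons=None): finger opening in mm; newtons is the grip in N (None keeps the last); returns when the fingers have stopped.
- robot.wait(seconds).
- robot.inverse_kinematics(position, orientation): joint angles nearest the present ones, or None.
- robot.observe(): the state.
- viewer.camera(name): name is "scene" or "side" or "wrist"; returns a dict with "frame" (384x512x3 uint8, blue, green, red), "mtx" (3x3 intrinsics, pixels), "R" (3x3) and "t" (3): a world point X has camera coordinates R X + t. Camera axes: x right, y down, z forward; pixel columns grow to the right and rows downward; lengths in mm; the calibration is good to about 2 mm. The wrist camera is an equidistant fisheye: a pixel r from the principal point sees the ray r / f radians off the axis. A picture is of the moment at which its call begins. There is no depth.
A pose or a line that the arm cannot do raises robot.Unreachable and nothing moves.
- robot.finish_job(): hands the job in; it is judged then, once.
The state is a dict: "t": time; "qpos": joint angles; "joint_vel": joint speeds; "joint_efforts": joint torques, N m; "ee_pos": TCP position; "orientation": TCP orientation; "force": force on the tool from outside, world axes, zero at the start; "ft_torque": the same for the moment, N m; "gripper_width": finger opening in mm; "grip_force": force on a finger pad.
Only numpy, scipy, OpenCV 4.12 (cv2) and the standard library are available. Lean on these libraries where they do the work, as an engineer would, in place of code of your own. Each camera call takes 0.05 s, during which the arm holds its last target. There are 200 camera calls.

TASK

Swing the lid of the wooden drying press down until it is fully shut on the clay tile, then push the wooden pin through the lined-up holes of the catch at the front of the press, all the way in until its handle meets the catch, and let go of the pin. Then press down firmly (about 10 N) with the fingertips on the round pad in the middle of the lid and finish while still pressing, so that the press is held shut; leave the other things on the table where they are.

Things in the scene. Friction and masses are not known exactly. Their poses are not given: they have to be found in the camera images.
- press: Fixed clamshell press of plywood: tray 160 (x) x 180 (y) x 40 high with a round dark clay tile in it. Origin: centre of the underside, on the table; x points from the front (catch side, towards the robot) to the hinge side, y runs along the hinge, z up. The tray's front face is at x = -80; in front of its middle stands the catch (see hole) on a nose 50 wide, 28 high, to x = -140
- lid (a joint): Lid angle in rad: 0 = fully shut (hard stop), grows as it swings up and away from the robot, to 1.5; starts at 0.6 to 1.15. Stiff hinge: the lid stays where it is left; up to about 6 N at the free edge pushes it down. Lid: plywood plate 160 long from the hinge, 180 wide, 16 thick (8 either side of the plane through the hinge line), 0.35 kg; shut, its top is 56 above the table
- hinge (a point): Middle of the hinge line (press x = 80, y = 0, z = 48)
- hole (a point): Centre of the catch, on the hole axis midway between its two lugs (press x = -122, y = 0, z = 48). The upright lugs, 36 (x) x 12 (y), z 28 to 68, stand at y 13 to 25 and -25 to -13 (26 gap for the lid's tongue), each with a 15 diameter hole along press y. Outer faces at y = 25 and -25; the pin may go in from either end
- tongue (a point): Centre of the eye at the end of the lid's tongue, 202 from the hinge line in the lid's mid plane; the tongue is 20 wide, at the middle of the lid's free edge, reaching to 218 from the hinge; the eye (32 x 20 x 32) has an 18 diameter hole along y. Lid shut, it lies at hole and the three holes line up
- pad (a point): Round dark wooden pad, 64 diameter, 8 high, fixed on the outside of the lid, 80 from the hinge (middle of the plate); this point: centre of its top. With the lid shut its top lies at 64 above the table
- pin: Loose wooden pin, about 45 g: block handle 40 long (x) x 24 wide (y) x 50 high (z); from its end a 12 diameter dowel sticks out 70 along +x (x = 20 to 90), last 12 tapering to 6. Dowel axis 27 above the underside. Origin: centre of the handle's underside. Stands on its handle right or left of the press, dowel pointing to world +y within 0.5 rad
- pin_mid (a point): Point on the dowel's axis 25 from the handle's end face (pin x = 45, z = 27). Fully in, the end face touches a lug's outer face, this point is at hole, and the dowel sticks out 20 beyond the other lug
- pot: White round bowl, 72 diameter, 50 high, loose; on the other side of the press from the pin. Leave alone. Origin: centre of underside
- disc_a: Loose clay disc, 56 diameter, 10 high, near the robot on its right. Leave alone. Origin: centre of underside
- disc_b: Like disc_a, near the robot on its left. Leave alone
- disc_c: Like disc_a, on the right of the press. Leave alone
- brush: Loose flat brush, 160 long, lying flat on the left of the press. Leave alone. Origin: centre of underside
- jar: Closed jar, 60 diameter, 80 high, on the right. Leave alone. Origin: centre of underside
Mind the look-alikes: they are no part of the job. Leave any green look-alike of the pin alone.

How it is judged (in metres and radians):
On the way, in this order (a step that is already met when the one before it is completed fails the run):
1. the lid is fully shut (value of joint lid below 0.025 rad), for 0.2 s.
2. the pin is pushed home through lugs and tongue with the lid shut (value of joint lid below 0.025 rad and distance between pin_mid and hole below 0.012 m and angle between the x axis of pin and the y axis of press, either way round below 0.15 rad), for 0.2 s.
At the end, for the whole second after the job is handed in: Lid shut (under 0.025 rad); pin through all three holes (mid point within 12 mm of the catch centre, within 0.15 rad of the hole axis), let go and at rest; fingertips still press on the lid, at its round pad, with over 4 N, tool point within 40 mm of its centre (all of step 2 and contact force between the fingers and lid above 4 N and contact force between the fingers and pin below 0.3 N and horizontal distance between the grasp point and pad below 0.04 m and linear speed of pin below 0.03 m/s); the arm keeps its last pose, push and grip.
It fails at once if another thing on the table is pushed more than 30 mm away (distance of any of pot, disc_a, disc_b, disc_c, brush, jar from where it was at the start of the episode above 0.03 m).
It also fails if it takes over 70 s, if anything falls off the work surface, if the arm or the gripper's body presses on something with over 40 N, if the wrist force passes 120 N, or if a joint passes its speed limit or range.

## Working session

There is one attempt and no reset: what is moved stays moved. The work goes in short steps, each a Python script; the robot and the scene stay as the last script left them, time stands still between calls to the robot, and variables do not carry over. Pictures are saved under pics/ and viewed, at most 10 in all, crops included, and the job is handed in when it is done.

```bash
ls; mkdir -p pics
python3 - <<'E'
from rig import robot, viewer
import cv2,numpy as np,pickle
d={n:viewer.camera(n) for n in("scene","side","wrist")}
pickle.dump(d,open("c0.pkl","wb"))
for n in d: print(n,d[n]["mtx"].round(1).tolist(),d[n]["R"].round(3).tolist(),d[n]["t"].round(1).tolist())
a=np.hstack([d["scene"]["frame"],d["side"]["frame"]])
cv2.imwrite("pics/scene.png",cv2.resize(d["scene"]["frame"],(768,576)))
cv2.imwrite("pics/side.png",cv2.resize(d["side"]["frame"],(768,576)))
print(robot.observe())
E
```

```text
pics
scene [[357.2, 0.0, 254.0], [0.0, 357.2, 190.2], [0.0, 0.0, 1.0]] [[-0.391, 0.92, -0.017], [0.533, 0.211, -0.819], [-0.75, -0.33, -0.573]] [219.0, -245.5, 1417.4]
side [[436.1, 0.0, 252.3], [0.0, 436.1, 192.8], [0.0, 0.0, 1.0]] [[0.995, -0.097, 0.011], [-0.037, -0.488, -0.872], [0.09, 0.868, -0.489]] [-570.1, 86.5, 1075.8]
wrist [[297.3, 0.0, 257.4], [0.0, 297.3, 192.0], [0.0, 0.0, 1.0]] [[1.0, 0.001, -0.002], [0.002, -0.944, 0.329], [-0.002, -0.329, -0.944]] [-623.9, -43.7, 380.2]
{'t': 0.15, 'qpos': array([-1.78503080e-01,  5.28316392e-01,  1.43361475e+00,  3.42468874e-05,
        1.18138100e+00, -1.78512227e-01]), 'joint_vel': array([ 2.56670561e-03, -2.78900943e-03, -3.20550825e-03, -9.07894368e-05,
        1.25557590e-03, -3.45283538e-04]), 'joint_efforts': array([ 1.17890530e-03, -4.42742836e+01, -1.78276026e+01, -2.15643640e-04,
        5.61750654e-03, -9.84718270e-06]), 'ee_pos': array([6.24485115e+02, 1.29386161e-01, 2.49217044e+02]), 'orientation': array([[ 4.16603180e-06,  9.99998578e-01, -1.68654344e-03],
       [ 9.99999943e-01, -3.59853772e-06,  3.36486419e-04],
       [ 3.36479872e-04, -1.68654474e-03, -9.99998521e-01]]), 'force': array([-0.5774911 ,  0.54556237,  0.22432691]), 'ft_torque': array([-0.03575349,  0.00873141,  0.03673805]), 'grip_force': 0.0, 'gripper_width': 85.45679241514414}
```

View pics/scene.png

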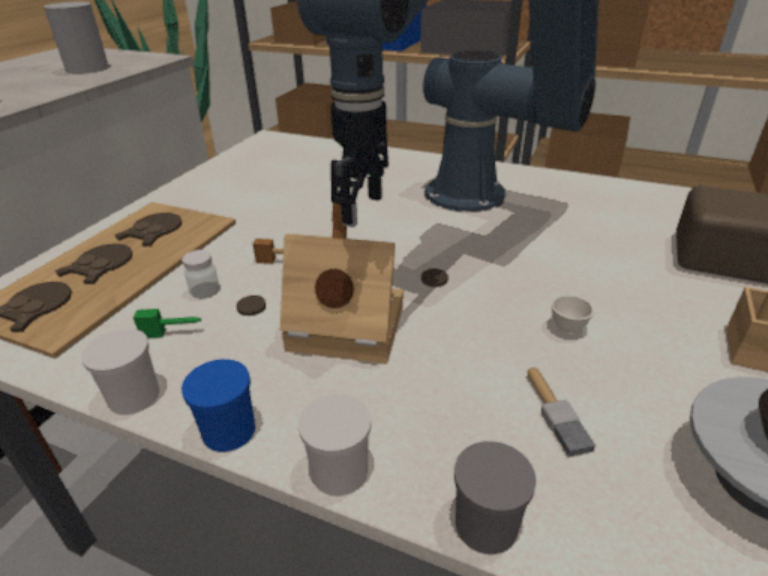

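View pics/side.png

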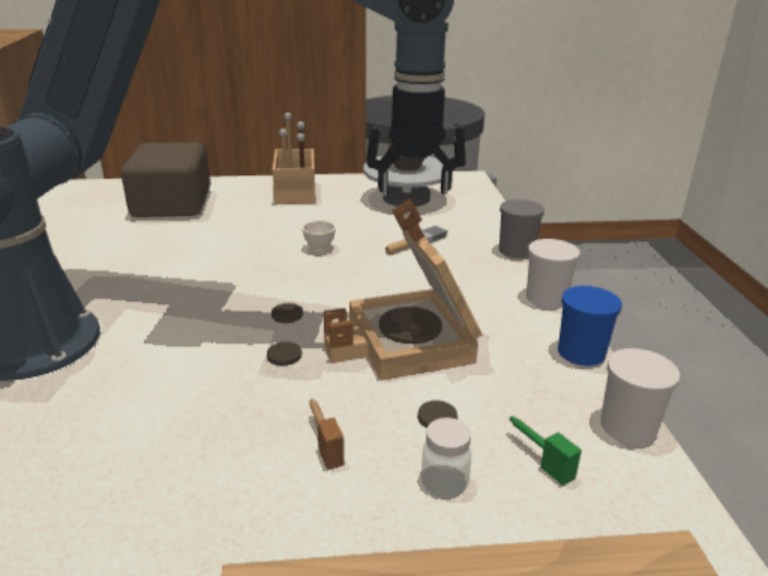

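The candidates for the pin are the brown block with a dowel at scene (264,250) / side (330,440), and the green look-alike at scene (150,322) / side (560,457). The brown lugs at side (338,330) and the tongue eye at side (407,216) have a similar colour. I choose the brown block right of the press. The press catch faces the robot, and the lid is open about 60°.

```bash
cat > h.py <<'E'
import numpy as np,cv2
from rig import robot,viewer
def ray(c,p,fish=False):
    K=c["mtx"];u=(p[0]-K[0,2])/K[0,0];v=(p[1]-K[1,2])/K[1,1]
    if fish:
        r=np.hypot(u,v);s=np.sin(r)/r if r>1e-9 else 1;d=np.array([u*s,v*s,np.cos(r)])
    else: d=np.array([u,v,1.])
    return -c["R"].T@c["t"],c["R"].T@(d/np.linalg.norm(d))
def plane(c,p,z,fish=False):
    o,d=ray(c,p,fish);return o+d*(z-o[2])/d[2]
def tri(rs):
    A=[np.eye(3)-np.outer(d,d) for o,d in rs];b=sum(a@o for a,(o,d) in zip(A,rs))
    X=np.linalg.solve(sum(A),b);res=[np.linalg.norm(a@(X-o)) for a,(o,d) in zip(A,rs)]
    return X,max(res)
def proj(c,X,fish=False):
    x=c["R"]@np.asarray(X,float)+c["t"];K=c["mtx"]
    if fish:
        r=np.hypot(x[0],x[1]);th=np.arctan2(r,x[2]);q=x[:2]/r*th
    else: q=x[:2]/x[2]
    return np.array([K[0,0]*q[0]+K[0,2],K[1,1]*q[1]+K[1,2]])
def down(yaw):  # tool z down, tool y (closing) at world angle yaw
    y=np.array([np.cos(yaw),np.sin(yaw),0]);z=np.array([0,0,-1.]);return np.column_stack([np.cross(y,z),y,z])
E
python3 - <<'E'
from h import *
import pickle
d=pickle.load(open("c0.pkl","rb"));s,c=d["side"],d["scene"]
f=lambda x,y:(x/1.5,y/1.5)
print("pin block base side",plane(s,f(331,464),0).round())
print("dowel tip side z27",plane(s,f(314,403),27).round())
print("handle top ctr",plane(s,f(327,426),50).round(),"scene block",plane(c,f(264,250),25).round())
for n,p in dict(front_r=(381,371),back_r=(475,357)).items(): print(n,plane(s,f(*p),0).round())
for n,p in dict(tray_fl_top=(350,303),tray_fr_top=(384,342)).items(): print(n,plane(s,f(*p),40).round())
print("lug top",plane(s,f(341,317),68).round())
print("pad tri",tri([ray(c,f(334,288))])[0] if 0 else "")
for n,p in dict(disc1=(287,313),disc2=(284,353),disc3=(437,413),jarb=(446,480),pot=(319,245)).items(): print(n,plane(s,f(*p),5).round())
cv2.imwrite("pics/wr0.png",cv2.resize(d["wrist"]["frame"],(768,576)))
E
```

```text
pin block base side [ 480. -320.    0.]
dowel tip side z27 [ 461. -229.   27.]
handle top ctr [ 477. -304.   50.] scene block [ 479. -306.   25.]
front_r [ 564. -126.    0.]
back_r [ 719. -101.    0.]
tray_fl_top [525.  17.  40.]
tray_fr_top [ 571. -106.   40.]
lug top [506. -72.  68.]
pad tri 
disc1 [415.  51.   5.]
disc2 [414. -73.   5.]
disc3 [ 633. -238.    5.]
jarb [ 622. -365.    5.]
pot [477. 326.   5.]
```

View pics/wr0.png

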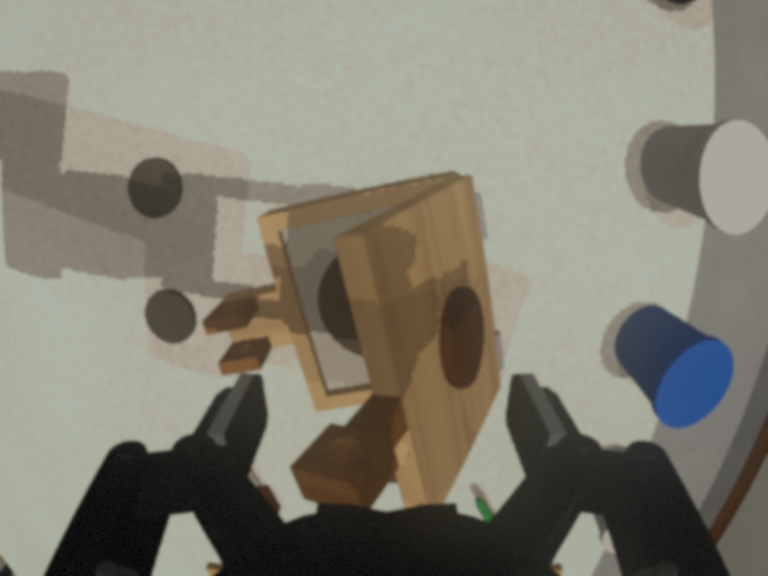

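Run:
```python
from h import *
import pickle
out={}
robot.move_straight([600,0,350])
for n,p in dict(C=[510,-40,350],B=[490,-180,370],A=[480,-270,320]).items():
    robot.goto(p,down(0)); robot.wait(.2)
    out[n]=viewer.camera("wrist")
pickle.dump(out,open("c1.pkl","wb"))
im=np.vstack([np.hstack([out["C"]["frame"],out["B"]["frame"]])])
cv2.imwrite("pics/C.png",cv2.resize(out["C"]["frame"],(768,576)))
cv2.imwrite("pics/B.png",cv2.resize(out["B"]["frame"],(768,576)))
print(robot.observe()["t"])
```

```text
3.325
```

View pics/C.png

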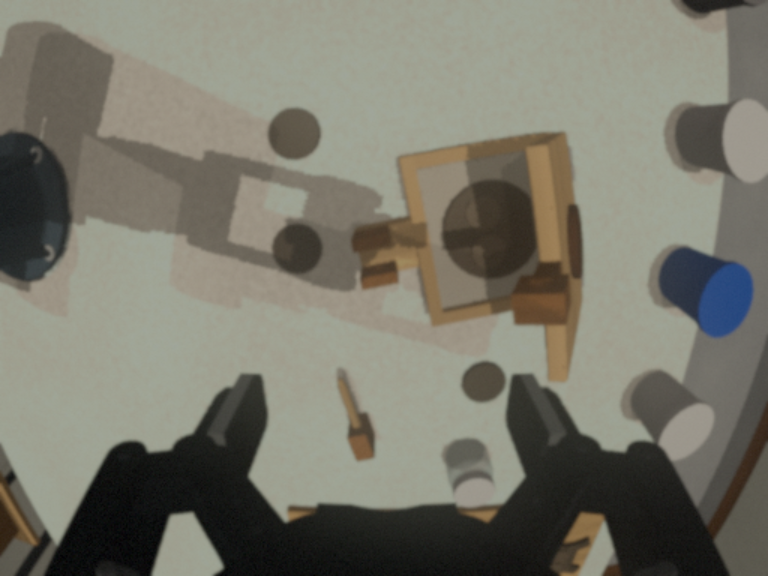

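View pics/B.png

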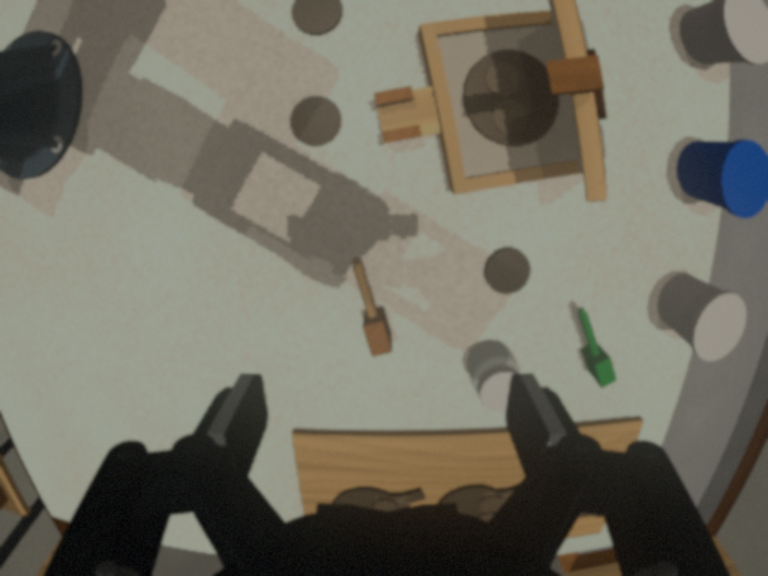

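Run:
```python
from h import *
import pickle
o=pickle.load(open("c1.pkl","rb"))
pa=proj(o["A"],[475,-285,40],True);print(pa)
def crop(n,x,y,w=80,h=60):
    im=o[n]["frame"];x=int(np.clip(x,0,512-w));y=int(np.clip(y,0,384-h));print(n,x,y)
    im=cv2.resize(im[y:y+h,x:x+w],None,fx=5,fy=5,interpolation=cv2.INTER_CUBIC)
    return cv2.convertScaleAbs(im,alpha=1.4)
im=np.vstack([np.hstack([crop("A",pa[0]-40,pa[1]-30),crop("B",215,170,80,75)[:300] if 0 else crop("B",215,180)]),
 np.hstack([crop("B",235,40),crop("C",225,140)])])
cv2.imwrite("pics/crops.png",im)
```

```text
[253.16334928 164.3898658 ]
A 213 134
B 215 180
B 235 40
C 225 140
```

View pics/crops.png

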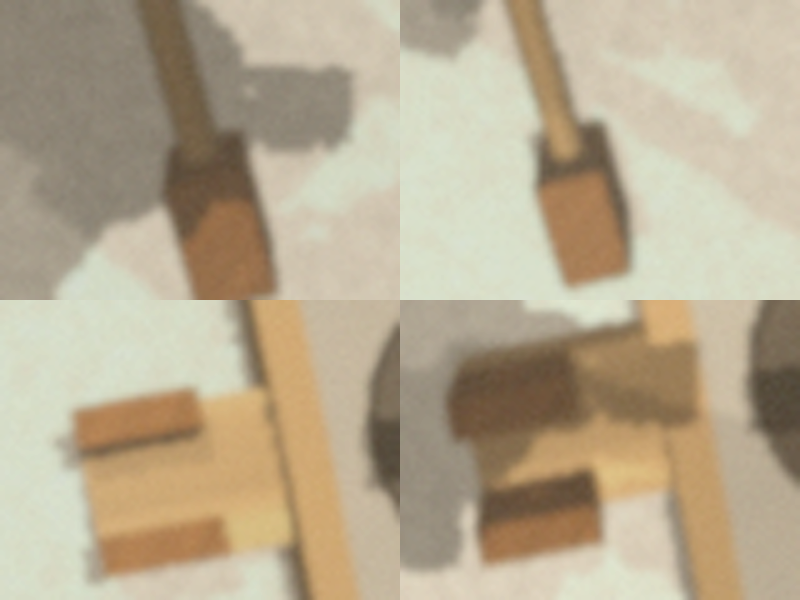

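The crop confirms the brown pin: square handle top at B px (252,226), dowel pointing up-left toward +y, slightly −x. Both lug tops are visible around B px (262,63) and (268,89), and the handle top is also visible in A.

```bash
cat > m.py <<'E'
from h import *
import pickle
o=pickle.load(open("c1.pkl","rb"))
off=dict(A=(213,134,0,0),B=(215,180,400,0),b=(235,40,0,300),C=(225,140,400,300))
def px(k,x,y): a=off[k];return ((x-a[2]+.5)/5+a[0]-.5,(y-a[3]+.5)/5+a[1]-.5)
def P(k,x,y,z): return plane(o[k.upper()],px(k,x,y),z,True)
def R(k,x,y): return ray(o[k.upper()],px(k,x,y),True)
def T(*a): X,r=tri([R(*q) for q in a]);return X.round(1),round(r,1)
E
python3 - <<'E'
from m import *
print("pin FL",T(("A",172,200),("B",540,187)),"FR",T(("A",247,178),("B",605,170)))
c=[P("B",*q,50) for q in((540,187),(605,170),(630,268),(568,286))]
print("top corners",np.array(c).round(1).tolist());print("ctr",np.mean(c,0).round(1))
x=(c[0]+c[1]-c[2]-c[3])/2;print("handle dir",np.arctan2(x[1],x[0]),np.linalg.norm(x))
f=lambda n,x,y,z:plane(o[n],((x+.5)/1.5-.5,(y+.5)/1.5-.5),z,True)
fr=lambda n,x,y:ray(o[n],((x+.5)/1.5-.5,(y+.5)/1.5-.5),True)
print("dowel tip B",f("B",356,261,27),"C",f("C",341,371,27),tri([fr("B",356,261),fr("C",341,371)]))
L=[("b",100,540),("b",222,520),("b",230,553),("b",105,575)];LC=[("C",482,525),("C",600,503),("C",602,542),("C",482,564)]
for a,b in zip(L,LC): print("lug",T(a,b),P(*a,68).round(1),P(*b,68).round(1))
U=[("b",75,411),("b",192,389),("b",200,428),("b",78,450)]
lo=np.mean([P(*a,68) for a in L]+[P(*a,68) for a in LC],0);up=np.mean([P(*a,68) for a in U],0)
print("lug ctrs",lo,up,np.linalg.norm(up-lo),"mid",(lo+up)/2,"yaw",np.arctan2(*(up-lo)[[1,0]])-np.pi/2)
for n,p in dict(B=[(419,26),(455,190)],C=[(398,157),(435,325)]).items():
    a,b=[f(n,*q,40) for q in p];v=a-b;print("tray",a.round(),b.round(),np.linalg.norm(v),np.arctan2(v[1],v[0])-np.pi/2)
e=[U[0],U[1]],[L[2],L[3]],[L[0],L[1]]
for a,b in e: v=P(*b,68)-P(*a,68);print(np.arctan(v[1]/v[0]))
E
```

```text
pin FL (array([ 465.4, -302.1,   26.7]), np.float64(0.5)) FR (array([ 487.4, -295.2,   27.7]), np.float64(0.2))
top corners [[466.2, -291.7, 50.0], [487.3, -285.5, 50.0], [495.7, -321.2, 50.0], [475.0, -328.1, 50.0]]
ctr [ 481.  -306.6   50. ]
handle dir 1.8043238315618444 37.04326190342653
dowel tip B [ 457.1167937  -225.24380483   27.        ] C [ 459.11606346 -211.72014954   27.        ] (array([ 453.81118885, -238.14827464,  -18.9642356 ]), np.float64(0.05120986995470907))
lug (array([486.5, -87.5,  61.2]), np.float64(0.8)) [485.8 -87.5  68. ] [487.6 -85.5  68. ]
lug (array([521. , -81.3,  59.8]), np.float64(0.5)) [519.9 -81.5  68. ] [521.3 -78.8  68. ]
lug (array([522.1, -90.8,  67.2]), np.float64(0.2)) [522.3 -90.9  68. ] [522.  -90.5  68. ]
lug (array([487.3, -97.5,  67.2]), np.float64(0.1)) [487.2 -97.5  68. ] [487.4 -97.3  68. ]
lug ctrs [504.17618513 -88.6858138   68.        ] [495.78045079 -52.83526332  68.        ] 36.82051500492285 mid [499.97831796 -70.76053856  68.        ] yaw 0.23004140801470263
tray [522.  23.  40.] [ 560. -146.   40.] 173.0145491498594 0.22286113487832138
tray [522.  27.  40.] [ 563. -148.   40.] 179.04875958883542 0.23035509457377157
0.19976785360138719
0.18815339994872105
0.1762213981233551
```

```bash
cat >> h.py <<'E'
YAW=.215; HOLE=np.array([500.,-71.5,48.])
EX=np.array([np.cos(YAW),np.sin(YAW),0]);EY=np.array([-np.sin(YAW),np.cos(YAW),0]);EZ=np.array([0,0,1.])
def press(x,y,z): return HOLE+EX*(x+122)+EY*y+EZ*(z-48)
E
python3 - <<'E'
from h import *
def tcp(th,r=135,y=58,w=10):
    return press(80-r*np.cos(th)+8*np.sin(th)+w, y, 48+r*np.sin(th)+8*np.cos(th)+19)
O=down(YAW)
robot.set_gripper(0)
p=tcp(1.32);robot.goto([560,-60,360],down(.1));robot.goto(p+[0,0,120],O)
robot.move_straight(p,feed=200)
for th in list(np.arange(1.2,0.05,-.1))+[.03,0]:
    robot.move_straight(tcp(th),feed=120)
    s=robot.observe();print(round(th,2),s["force"].round(1),(s["ee_pos"]-tcp(th)).round(1),round(s["t"],1))
    if s["force"][2]>35: break
E
```

```text
1.2 [-0.3  0.1 -0.5] [ 0.6 -0.2  1.8] 6.7
1.1 [0.1 0.4 0.4] [0.4 0.  0.6] 6.9
1.0 [-0.3 -0.1  0.4] [ 0.5 -0.   0.2] 7.2
0.9 [-0.3  0.   0.2] [-0.   0.1 -0.1] 7.5
0.8 [ 0.2 -0.8 -0.4] [-0.2  0.1 -0.2] 7.7
0.7 [-0.1 -0.2  0.3] [-0.3  0.1 -0.2] 8.0
0.6 [ 0.2  0.7 -0.1] [-0.3  0.1 -0.2] 8.3
0.5 [ 0.1 -0.2  0.4] [-0.3  0.1 -0.1] 8.5
0.4 [ 0.9 -0.2 -0.5] [-0.3  0.1 -0.1] 8.8
0.3 [ 0.   0.  -0.2] [-0.2  0.1 -0.1] 9.1
0.2 [ 0.  -0.1  0.2] [-0.2  0.  -0. ] 9.3
0.1 [ 0.2 -0.4 -0.6] [-0.3  0.1 -0.1] 9.6
0.03 [ 0.5 -0.6  0.3] [-0.2  0.  -0.1] 9.8
0 [-0.9  0.6  0.5] [ 0.  0. -0.] 10.1
```

Run:
```python
from h import *
a=viewer.camera("side")["frame"][120:300,180:380];b=viewer.camera("wrist")["frame"]
cv2.imwrite("pics/d.png",np.hstack([cv2.resize(a,(400,360)),cv2.resize(b,(400,300),interpolation=cv2.INTER_AREA)[:360] if 0 else cv2.copyMakeBorder(cv2.resize(b,(400,300)),0,60,0,0,cv2.BORDER_CONSTANT)]))
```

```text
(no output)
```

View pics/d.png

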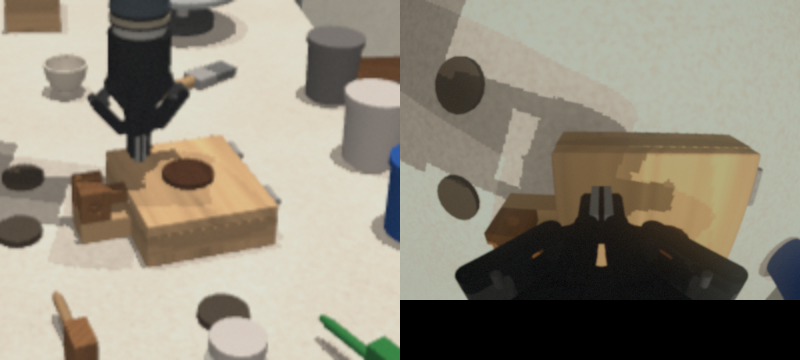

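The lid now lies down on the tray, with the tongue between the lugs at side crop px (100,195). I'll press on until the force shows the stop, then re-measure the catch.

Run:
```python
from h import *
import pickle
p=robot.observe()["ee_pos"].copy()
for i in range(1,12):
    robot.move_straight(p-[0,0,1.*i],feed=40);robot.wait(.05)
    s=robot.observe();print(i,s["force"].round(1),s["ee_pos"][2].round(2))
    if s["force"][2]>15: break
robot.wait(.3);print(robot.observe()["force"])
robot.move_straight(p+[0,0,60],feed=200)
o={}
robot.goto([490,-110,340],down(0.1));robot.set_gripper(50);robot.wait(.2);o["D"]=viewer.camera("wrist")
robot.goto([480,-230,300],down(0.23));robot.wait(.2);o["E"]=viewer.camera("wrist");o["S"]=viewer.camera("side")
pickle.dump(o,open("c2.pkl","wb"));print(robot.observe()["t"])
def crop(n,X,w=80,h=60,fish=True):
    q=proj(o[n],X,fish);im=o[n]["frame"];x=int(np.clip(q[0]-w/2,0,512-w));y=int(np.clip(q[1]-h/2,0,384-h));print(n,x,y)
    return cv2.convertScaleAbs(cv2.resize(im[y:y+h,x:x+w],None,fx=5,fy=5,interpolation=cv2.INTER_CUBIC),alpha=1.4)
H=[500,-71,60];Q=[480,-300,40]
cv2.imwrite("pics/e.png",np.vstack([np.hstack([crop("D",H),crop("E",[490,-100,60])]),np.hstack([crop("E",Q),crop("S",H,fish=False)])]))
```

```text
1 [-0.3 -0.1  4.5] 74.77
2 [-2.1 -0.4 11.6] 74.68
3 [-4.3  0.9 18.1] 74.61
[-3.88505988  0.92389254 18.35203828]
14.4917
D 227 96
E 250 30
E 205 175
S 184 184
```

View pics/e.png

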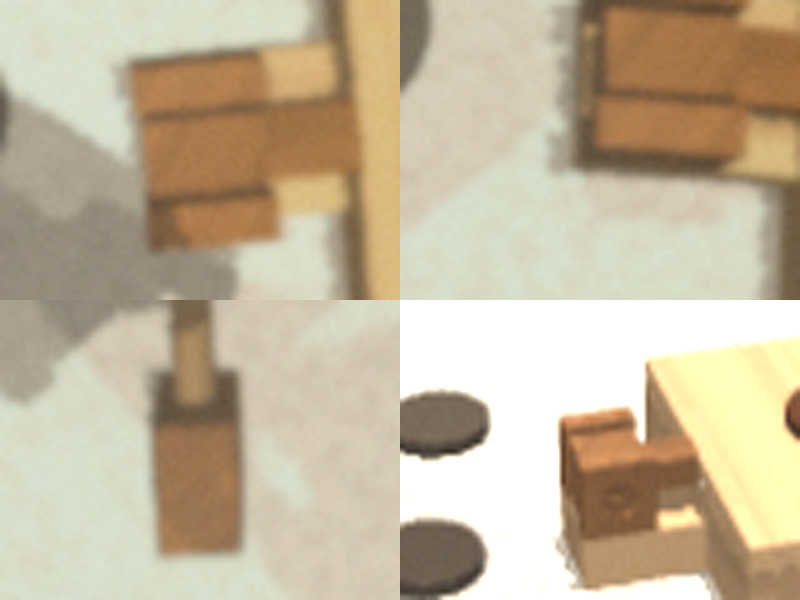

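Run:
```python
from h import *
import pickle
o=pickle.load(open("c2.pkl","rb"));o.update({k:v for k,v in pickle.load(open("c1.pkl","rb")).items() if k in"ABC"})
off=dict(D=(227,96,0,0),E=(250,30,400,0),e=(205,175,0,300),S=(184,184,400,300),b=(235,40,0,300),C=(225,140,400,300),B=(215,180,400,0))
def px(k,x,y): a=off[k];return ((x-a[2]+.5)/5+a[0]-.5,(y-a[3]+.5)/5+a[1]-.5)
R=lambda k,x,y:ray(o[k.upper()],px(k,x,y),k!="S"); P=lambda k,x,y,z:plane(o[k.upper()],px(k,x,y),z,k!="S")
U=np.array([P("D",*q,68) for q in((133,68),(258,52),(268,100),(140,115))])
L=np.array([P("D",*q,68) for q in((146,203),(274,190),(278,238),(150,250))])
LE=np.array([P("E",*q,68) for q in((597,95),(742,105),(742,160),(593,150))])
for n,q in(("U",U),("L",L),("LE",LE)): print(n,q.mean(0).round(1),"yaw",np.arctan2(*((q[1]+q[2]-q[0]-q[3])[[1,0]])).round(3))
m=(U.mean(0)+L.mean(0))/2;v=U.mean(0)-L.mean(0);print("mid",m,"sp",np.linalg.norm(v),np.arctan2(v[1],v[0])-np.pi/2)
print("tri lug outer corners",[(lambda t:(t[0].round(1),t[1].round(1)))(tri([R("D",*a),R("E",*b)])) for a,b in(((278,238),(742,160)),((150,250),(593,150)))])
c=[(155,423),(240,420),(242,550),(162,553)];p=np.array([P("e",*q,50) for q in c])
x=p[0]+p[1]-p[2]-p[3];print("pin top",p.mean(0).round(1),np.arctan2(x[1],x[0]),np.linalg.norm(x)/2,np.linalg.norm(p[0]-p[1]))
cb=[(540,187),(605,170),(630,268),(568,286)]
for a,b in zip(c,cb): t=tri([R("e",*a),R("B",*b)]);print(t[0].round(1),t[1].round(1))
a=P("e",193,305,33);b=P("e",196,400,33);v=a-b;print("dowel",a,b,np.arctan2(v[1],v[0]))
print("side hole px in right lug outer face ->",[P("S",618,502,z).round(1) for z in(46,48,50)])
```

```text
U [496.1 -51.6  68. ] yaw 0.23
L [503.3 -87.8  68. ] yaw 0.205
LE [502.7 -89.8  68. ] yaw 0.21
mid [499.7035546  -69.67748877  68.        ] sp 36.94873547271784 0.19561449044283652
tri lug outer corners [(array([522.3, -91.8,  61.9]), np.float64(0.2)), (array([487.5, -99.1,  59.9]), np.float64(0.2))]
pin top [ 480.5 -306.2   50. ] 1.8190242212317602 38.656856951096024 22.884148862728058
[ 465.4 -292.8   45.7] 0.9
[ 487.  -284.    52.3] 0.6
[ 495.8 -321.6   49.9] 0.3
[ 474.8 -330.    46. ] 0.1
dowel [ 467.91244576 -260.90828525   33.        ] [ 474.67865631 -287.65684087   33.        ] 1.818555269066677
side hole px in right lug outer face -> [array([504.4, -92.7,  46. ]), array([504.3, -95.7,  48. ]), array([504.1, -98.8,  50. ])]
```

```bash
sed -i 's/^YAW=.*/YAW=.213; HOLE=np.array([499.6,-71.0,48.])/' h.py
python3 - <<'E'
from h import *
import pickle
G=np.array([480.7,-306.3,33.]);O=down(.244)
robot.goto(G+[0,0,60],O);robot.move_straight(G,feed=120)
s=robot.observe();print((s["ee_pos"]-G).round(2))
robot.set_gripper(15,40);robot.wait(.1);s=robot.observe();print(s["gripper_width"],s["grip_force"])
robot.move_straight(G+[0,0,36],feed=120)
p=press(-122,-150,54);robot.goto(p+[0,0,15],down(YAW));robot.move_straight(p,feed=100)
robot.move_straight(press(-122,-126,54),feed=60);robot.wait(.3)
s=robot.observe();print((s["ee_pos"]-press(-122,-126,54)).round(2),s["t"],s["gripper_width"])
o={n:viewer.camera(n) for n in("side","wrist","scene")};pickle.dump(o,open("c3.pkl","wb"))
def crop(n,X,fish,w=80,h=60):
    q=proj(o[n],X,fish);im=o[n]["frame"];x=int(np.clip(q[0]-w/2,0,512-w));y=int(np.clip(q[1]-h/2,0,384-h));print(n,x,y)
    return cv2.convertScaleAbs(cv2.resize(im[y:y+h,x:x+w],None,fx=5,fy=5,interpolation=cv2.INTER_CUBIC),alpha=1.3)
X=press(-122,-45,48)
cv2.imwrite("pics/f.png",np.hstack([crop("side",X,False),crop("wrist",X,True)]))
for y in(-25,-36,-100): print(y,proj(o["side"],press(-122,y,48)),proj(o["wrist"],press(-122,y,48),True))
E
```

```text
[ 0.55 -0.24  0.73]
23.292922885162056 40.114535093307495
[ 0.13 -0.27  0.01] 18.5667 23.589525723370407
side 189 198
wrist 217 69
-25 [227.46563175 223.91510732] [257.67335469  53.15979396]
-36 [228.694261   226.43277606] [257.65688278  78.33723905]
-100 [236.30913725 242.03694293] [257.54971555 217.99499958]
```

View pics/f.png

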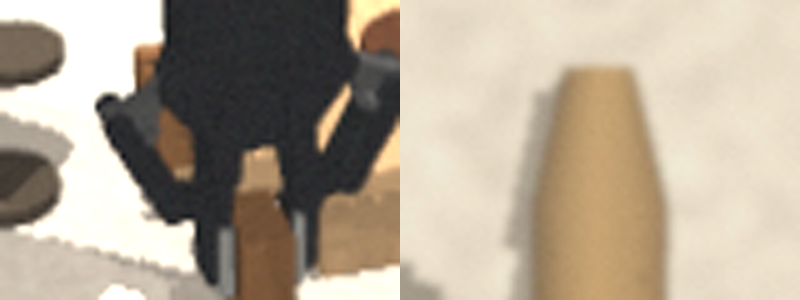

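The wrist crop shows the dowel tip at px (257,83) against 257.7 predicted, so it is laterally aligned with the hole axis. I'll insert under force watch.

Run:
```python
from h import *
for y in list(np.arange(-118,-42,4))+[-43,-42,-41,-40,-39]:
    robot.move_straight(press(-122,y,54.4),feed=50)
    s=robot.observe();f=s["force"];print(y,"x,y,z",(f@EX).round(1),(f@EY).round(1),f[2].round(1),"pos",((s["ee_pos"]-press(-122,0,54.4))@EY).round(1),s["ft_torque"].round(2))
    if f@EY<-12 or abs(f@EX)>12 or abs(f[2])>12: break
print(s["t"])
cv2.imwrite("pics/g.png",cv2.resize(np.hstack([viewer.camera("side")["frame"][150:300,150:350],viewer.camera("scene")["frame"][100:250,130:330]]),(800,300)))
```

```text
-118 x,y,z -0.3 -0.1 -0.8 pos -117.4 [-0.04  0.02  0.  ]
-114 x,y,z 0.2 0.6 -0.9 pos -113.7 [-0.01 -0.05 -0.07]
-110 x,y,z 0.1 0.3 -0.7 pos -109.7 [ 0.01 -0.02 -0.01]
-106 x,y,z 0.8 -0.3 -0.7 pos -105.7 [ 0.02 -0.03  0.01]
-102 x,y,z 0.5 -0.6 -0.0 pos -101.6 [ 0.02 -0.09  0.01]
-98 x,y,z 0.3 0.8 -0.5 pos -97.6 [-0.04 -0.03  0.03]
-94 x,y,z 0.8 1.6 -0.1 pos -93.7 [0.04 0.02 0.05]
-90 x,y,z -0.2 0.5 -0.2 pos -89.7 [ 0.04 -0.02  0.02]
-86 x,y,z 0.5 -0.2 -1.0 pos -85.6 [-0.02  0.02  0.03]
-82 x,y,z -0.1 -0.2 -0.8 pos -81.6 [-0.04  0.01  0.03]
-78 x,y,z -0.2 -0.2 -0.9 pos -77.6 [-0.04  0.03 -0.02]
-74 x,y,z 0.4 0.4 -0.3 pos -73.7 [-0.   -0.02  0.04]
-70 x,y,z 0.5 0.7 0.1 pos -69.6 [ 0.04 -0.02 -0.01]
-66 x,y,z -0.3 0.7 -0.2 pos -65.6 [-0.06 -0.03 -0.  ]
-62 x,y,z 0.1 0.2 -0.2 pos -61.7 [ 0.02 -0.01  0.03]
-58 x,y,z -0.1 -0.7 -0.0 pos -57.6 [-0.02  0.04  0.02]
-54 x,y,z -1.0 -0.7 -0.3 pos -53.7 [-0.01 -0.01 -0.01]
-50 x,y,z -0.8 -0.3 -1.3 pos -49.7 [-0.03  0.04 -0.01]
-46 x,y,z 0.7 -0.4 -0.7 pos -45.7 [ 0.03 -0.04  0.03]
-43 x,y,z -0.9 -0.8 0.0 pos -43.3 [-0.16 -0.13 -0.05]
-42 x,y,z -2.0 -4.8 -1.8 pos -43.3 [-0.78  0.06 -0.08]
-41 x,y,z -2.5 -8.0 -2.4 pos -43.3 [-1.32  0.11 -0.07]
-40 x,y,z -4.2 -12.2 -1.9 pos -43.2 [-1.9   0.26  0.  ]
24.525
```

Run:
```python
from h import *
robot.move_straight(press(-122,-43.4,54.4),feed=30);robot.wait(.2)
robot.set_gripper(35);robot.wait(.3);print(robot.observe()["force"].round(1))
robot.move_straight(press(-122,-43.4,130),feed=80)
robot.set_gripper(0)
robot.goto(press(0,0,130),down(YAW));robot.move_straight(press(0,0,88),feed=80)
z=86
while z>74:
    robot.move_straight(press(0,0,z),feed=30);robot.wait(.1);f=robot.observe()["force"][2];print(z,f.round(1))
    if f>9:break
    z-=.5 if f>1.5 else 1
robot.wait(.5);s=robot.observe();print(s["force"],s["ee_pos"]-press(0,0,83),s["t"])
cv2.imwrite("pics/h.png",cv2.resize(np.hstack([viewer.camera("side")["frame"][150:300,150:350],viewer.camera("scene")["frame"][100:250,130:330]]),(800,300)))
```

```text
[-0.   1.4  0.1]
86 -0.2
85 -0.6
84 -0.1
83 0.5
82 4.9
81.5 7.9
81.0 11.0
[-2.14299249  0.43928236 10.60745117] [ 0.12291102 -0.03213531 -0.24100375] 31.4
```

View pics/h.png

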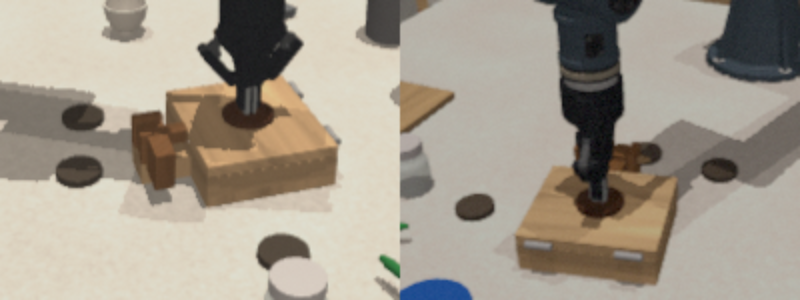

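The pin handle sits against the catch at left-crop px (158,162). The fingertips press the pad at px (248,110) with 10.6 N, and the discs are where they were. I'm handing the job in.

```bash
python3 -c "
from rig import robot
print(robot.finish_job())"
```

```text
the job is handed in; nothing more can be done
None
```

The lid is shut, the pin is fully in and let go, and the fingertips were pressing the pad with about 10.6 N when I handed the job in at about 31 s; the hand-in call returned no verdict.

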